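# Close up a loaded instrument cassette

### The job

The instrument cassette is loaded for the steriliser. With the fingers, push its upright hold-down flap right down flat over the instruments, and only then push the cassette's cover over and ease it fully shut without slamming it. Do not pick up, carry or shove aside the cassette, the instruments in it or anything else on the bench; leave it all where it is.

Things in the scene. Friction and masses are not known exactly. Their poses are not given: they have to be found in the camera images.
- cassette: Open steel instrument cassette, loose on the bench, 1.2 kg in all (slides if pushed over about 6 N). Base 180 (x) x 220 (y) mm, walls 24 high, 3 thick; 36 high when shut. Origin: centre of its underside. +x points to the long side with the cover's hinge, away from the robot (yaw within 0.5 rad of the world's), y along the hinges. Instruments lie along x in two green combs.
- flap (a joint): Hold-down flap: steel plate with a green silicone strip, 60 deep, 190 long (along y), 3 mm thick, hinged along its lower edge. 0 = folded flat over the instruments, free edge towards the cassette's +x (its stop); 1.57 = upright; at most 1.9, leaning to -x. Stiff hinge: stays where it is left; about 1 N at the free edge moves it.
- flap_hinge (a point): Middle of the flap's hinge line: in the cassette's frame at x -60, y 0, z 22.5 mm, in the middle of the flap's thickness.
- flap_edge (a point): Middle of the flap's free edge (a rolled bead 5 mm thick), 60 mm from the hinge line. Folded flat it is 22.5 mm above the bench, upright about 82 mm.
- cover (a joint): Cover: shallow perforated steel tray 180 x 220 x 12 mm (holes too small for a finger), hinged on the cassette's +x side. 0 = shut on the rim (its stop); 1.57 = upright; at most 1.95, leaning to +x, away from the flap. Stiff hinge: stays where it is left; 2 to 3 N near the free edge move it. A flap standing up is in its way.
- cover_hinge (a point): Middle of the cover's hinge line: in the cassette's frame at x +90, y 0, z 24 mm, at the level of the rim. The cover's outer face lies 12 mm beyond the plane through this line (12 mm above it when shut).
- cover_edge (a point): Middle of the cover's free edge on its outer face: 180 mm from the hinge line, 12 mm to the outer side. Shut, it is 36 mm above the bench over the cassette's front (-x) side, and a 44 mm wide catch 3 mm thick hangs there.
- mirror: Dental mirror lying in the cassette: steel handle 9 mm thick, 112 mm long, along its x; round mirror at +x. Origin: middle of the handle's underside, 9 mm above the bench.
- probe: Dental probe lying in the cassette, same handle with yellow rings and fine hooked ends. Origin as for the mirror.
- scaler: Scaler lying in the cassette, same handle with red rings and curved ends. Origin as for the mirror.
- cast_upper: Cream stone cast of a dental arch, 58 x 64 mm, 39 mm high, loose on the bench beside the cassette (its +y side or -y side). Origin: centre of its underside.
- cast_lower: Off-white stone cast of a dental arch, same size, on the other side. Origin: centre of its underside.
- bowl: Pale green mixing bowl, 124 mm across, 75 mm high, loose on the bench to one side. Origin: centre of its underside.
- tub: White screw-top tub with a blue label, 92 mm across, 115 mm high, loose on the bench to one side. Origin: centre of its underside.
- spatula: Plaster spatula with a green handle, 200 mm long, lying on the bench to the right (-y). Origin: under the middle of its length.
Mind the look-alikes: they are no part of the job. What is shaped like the mirror but red is not meant.

How it is judged:
By the outcome, as a careful person would: the job done as asked, in the order asked, and still so for the second after the job is handed in, with the robot touching nothing.
It also fails if it takes over 51 s, if anything falls off the work surface, if the arm or the gripper's body presses on something with over 40 N, if the wrist force passes 120 N, or if a joint passes its speed limit or range.

### The arm

A 6-joint arm with a two-finger parallel gripper is mounted at the origin on the work surface. World frame = base frame: x ahead of the robot, y to its left, z up, the work surface at z = 0. Lengths are in mm, angles in rad, forces in N, time in s.
With the tool pointing down it reaches from about 400 to 925 mm from the base axis. Payload 12.5 kg.
Tool frame: the origin (TCP) lies midway between the tips of the shut fingers; the grasp point (between the pads) lies 19 mm behind it; x points along the fingers, y is the direction in which the jaws open and shut, and the axes are right-handed (so a half turn about x gives the same grasp; the last joint's range is limited). The gripper opens to 95 mm and grips with 3 to 60 N. Pads are 20 mm wide; open, the fingers measure 119 mm over their backs; the gripper's body (75 mm by 180 mm) begins 59 mm behind the grasp point.
Start: joints at [-1.315, 0.491, 1.559, -0, 1.092, -0.106], TCP at [221.247, -584.548, 214.661] pointing down, gripper open.
Joint ranges: [-3.1, 3.1], [-0.84, 2.19], [0.05, 2.79], [-1.13, 4.28], [0.06, 2.93], [-2.69, 2.69]. Speed limits (rad/s): [2.22, 2.22, 2.79, 3.14, 3.14, 3.14].

### API

Orientations are given as [roll, pitch, yaw] about the fixed x, y, z axes, in that order (R = Rz(yaw) Ry(pitch) Rx(roll)).
In Python, from cell import sensors, read_camera, get_calibration, order gives the robot as it stands. The module is installed in compiled form; this text tells all that it offers.
- The arm moves only by the tool servo_tool, never from a script. Its argument "steps" is text: rows parted by semicolons, each of 7 numbers parted by spaces: the shift along the tool's x, y, z in mm, then the turn, a rotation vector about the tool's x, y, z in rad, then the finger opening in mm, from 0 to 95.1. A call has exactly 8 rows; each row shifts and turns the pose as measured when the row begins, along the tool's axes as they then stand; what a row does not reach is not made up. A row lasts 1/10 s, in which the tool goes at most 50 mm and 8.59 degrees, less where a joint would pass 70% of its speed; a pose out of reach is approached as far as the arm can. A call is refused whole if a number of a shift passes 50 or a number of a turn 0.15, either way. A call with a gripper value outside its range is refused whole. The fingers move at their own pace and stop on an object; the grip force is fixed at half the most. Time passes only in rows, so rows that do not move let the fingers close, or fill a call up. It gives the time, the measured TCP pose, the force and the opening at its end, in the units of the state.
- sensors.state(): the state, without advancing time (a new reading comes with each control period).
- read_camera(name): name is "scene" or "top"; returns (picture, depth): 480x640x3 uint8, blue, green, red; 480x640 float32, mm along the optical axis (not along the pixel's ray), 0 where there is no reading.
- get_calibration(name): a dict with "mtx" (3x3 intrinsics, pixels), "distortion" ([k1, k2, p1, p2, k3] as OpenCV has them; the pictures are not rectified), "R" (3x3) and "t" (3): a world point X has camera coordinates R X + t. Camera axes: x right, y down, z forward; pixel columns grow to the right and rows downward; lengths in mm; the calibration is good to about 2 mm. A picture is of the moment at which its call begins. get_calibration takes no time and is no camera call.
- order.job_done(): hands the job in, once; it reports no verdict.
The state is a dict: "t": time; "joints": joint angles; "qvel": joint speeds; "tau": joint torques, N m; "eef_pos": TCP position; "tcp_rot": TCP orientation; "ft_force": force on the tool from outside, world axes, zero at the start; "moment": the same for the moment, N m; "opening": opening from 0.0 (shut) to 1.0 (fully open).
Only numpy, scipy, OpenCV 4.12 (cv2) and the standard library are available. Lean on these libraries where they do the work, as an engineer would, in place of code of your own. Each camera call takes 0.05 s, during which the arm holds its last target.

## Working session

There is one attempt and no reset: what is moved stays moved. The work goes in short steps, Python scripts to look and compute and a tool call to move; the robot and the scene stay as the last step left them, time stands still between calls to the robot, and variables do not carry over. Pictures are saved under pics/ and viewed, and the job is handed in when it is done.

Besides the shell and the picture viewer there is one more tool, called after ">>>" by a JSON object that holds its "method" and its "body". servo_tool: Moves the arm, as the interface text tells. Its arguments: {"type":"object","properties":{"steps":{"type":"string"}},"required":["steps"]}

```bash
mkdir -p pics; python3 - <<'E'
from cell import sensors, read_camera, get_calibration
import cv2,numpy as np
for n in("scene","top"):
    p,d=read_camera(n); cv2.imwrite(f"pics/{n}0.png",p); np.save(f"pics/{n}0.npy",d)
    c=get_calibration(n); print(n,{k:np.round(np.array(v),3).tolist() for k,v in c.items()}, "campos",(-np.array(c['R']).T@np.array(c['t'])).round())
print(sensors.state())
E
```

```text
scene {'mtx': [[623.634, 0.0, 325.149], [0.0, 623.634, 236.382], [0.0, 0.0, 1.0]], 'distortion': [0.018, 0.0, 0.0, 0.0, 0.0], 'R': [[-0.973, 0.231, -0.002], [0.173, 0.721, -0.671], [-0.153, -0.653, -0.742]], 't': [513.174, -52.369, 1920.406]} campos [ 803. 1173. 1391.]
top {'mtx': [[455.697, 0.0, 320.738], [0.0, 455.697, 241.601], [0.0, 0.0, 1.0]], 'distortion': [-0.038, 0.0, 0.0, 0.0, 0.0], 'R': [[0.017, -1.0, 0.002], [-0.999, -0.018, -0.05], [0.05, -0.001, -0.999]], 't': [8.031, 538.808, 1105.013]} campos [ 483.   18. 1131.]
{'t': 0.1, 'joints': array([-1.31463423e+00,  4.91485772e-01,  1.55936591e+00, -1.64658083e-06,
        1.09170643e+00, -1.05555117e-01]), 'qvel': array([ 0.00027638, -0.00256952, -0.00304547,  0.00103574,  0.00016027,
        0.00052347]), 'tau': array([ 1.49408570e-03, -6.13624692e+01, -2.58605611e+01,  6.93442323e-02,
        4.71041480e-02, -6.97257155e-05]), 'eef_pos': array([ 221.17026802, -584.33876781,  214.13636143]), 'tcp_rot': array([-1.67483872,  1.56983087,  1.82847191]), 'ft_force': array([-1.18399816, -0.27301688, -0.22114048]), 'moment': array([ 0.03363626, -0.01269055, -0.00113087]), 'opening': 0.9995285332898477}
```

View pics/scene0.png

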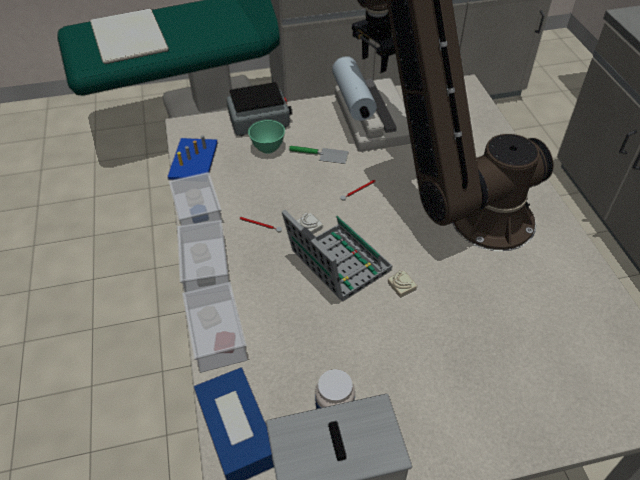

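View pics/top0.png

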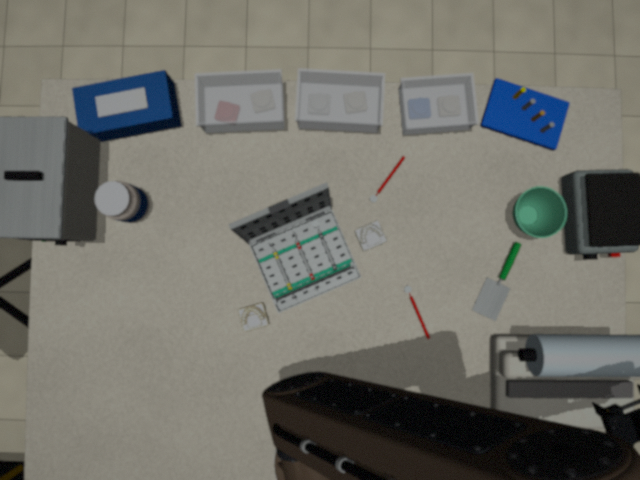

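The scene picture shows the cassette at about (335,255), with its cover raised. In the top picture it is at (305,250), with casts at (255,317) and (370,235). The red mirror look-alikes lie outside it on the bench at (390,175) and (418,315).

```bash
python3 - <<'E'
import cv2
p=cv2.imread("pics/top0.png")[170:340,220:400]; cv2.imwrite("pics/top0c.png",cv2.resize(p,None,fx=3.5,fy=3.5,interpolation=2))
p=cv2.imread("pics/scene0.png")[200:310,270:430]; cv2.imwrite("pics/scene0c.png",cv2.resize(p,None,fx=5,fy=5,interpolation=2))
E
```

```text
(no output)
```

View pics/top0c.png

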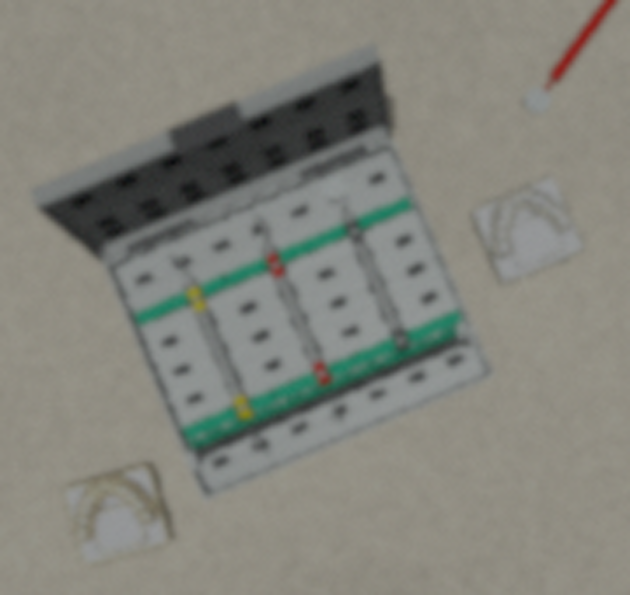

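View pics/scene0c.png

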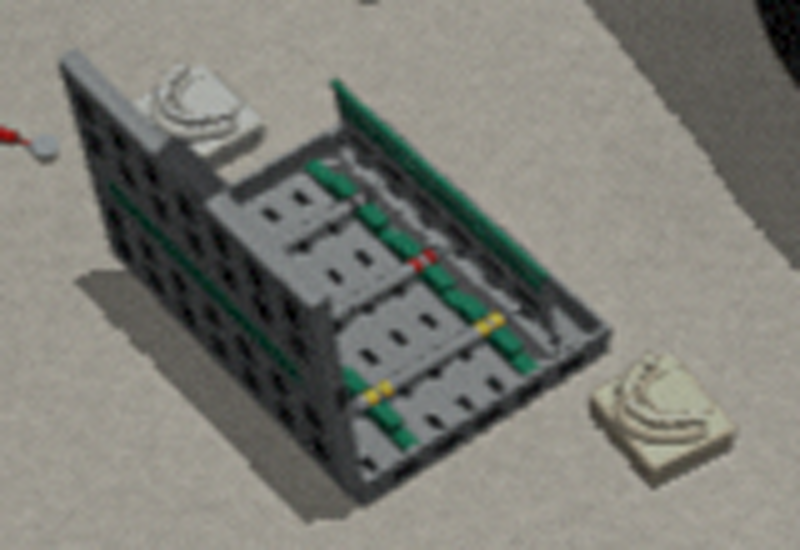

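The crops show the flap upright, with its free edge at scene crop (335,85)–(548,285). The cover leans slightly to +x. Next I fit the cassette pose from the corners in both views.

```bash
cat > h.py <<'E'
import numpy as np,cv2
from cell import get_calibration
from scipy.optimize import least_squares
C={n:get_calibration(n) for n in("scene","top")}
def proj(n,X):
    c=C[n]; r=cv2.Rodrigues(np.array(c['R'],float))[0]
    return cv2.projectPoints(np.array(X,float).reshape(-1,1,3),r,np.array(c['t'],float),np.array(c['mtx'],float),np.array(c['distortion'],float))[0].reshape(-1,2)
def cov(a,r,o,y): 
    return [90-r*np.cos(a)+o*np.sin(a),y,24+r*np.sin(a)+o*np.cos(a)]
def flap(a,r,y): return [-60+r*np.cos(a),y,22.5+r*np.sin(a)]
def w(p,L):
    x,y,t=p[:3]; L=np.atleast_2d(L); c,s=np.cos(t),np.sin(t)
    return np.c_[x+c*L[:,0]-s*L[:,1], y+s*L[:,0]+c*L[:,1], L[:,2]]
def lines(p):
    a,f=p[3],p[4]
    return {'rim':[[-90,110,24],[90,110,24],[90,-110,24],[-90,-110,24],[-90,110,24]],
     'base':[[-90,110,0],[90,110,0],[90,-110,0],[-90,-110,0],[-90,110,0]],
     'cov':[cov(a,0,12,110),cov(a,180,12,110),cov(a,180,12,-110),cov(a,0,12,-110),cov(a,0,12,110)],
     'flap':[flap(f,0,95),flap(f,60,95),flap(f,60,-95),flap(f,0,-95)]}
def draw(p,n,im,roi,k):
    x0,x1,y0,y1=roi
    o=cv2.resize(im[y0:y1,x0:x1],None,fx=k,fy=k,interpolation=2)
    for (nm,L),col in zip(lines(p).items(),[(0,255,255),(255,255,0),(0,0,255),(255,0,255)]):
        q=((proj(n,w(p,L))-[x0,y0]+.5)*k-.5).round().astype(int); cv2.polylines(o,[q.reshape(-1,1,2)],False,col,1)
    return o
E
python3 - <<'E'
from h import *
T=lambda u,v:np.array([220+u/3.5,170+v/3.5])-.36
S=lambda u,v:np.array([270+u/5,200+v/5])-.4
def pts(p):
    a,f=p[3],p[4]
    return [('top',[-90,110,24],T(207,492)),('top',[-90,-110,24],T(490,373)),('top',[90,-110,24],T(388,140)),
    ('top',cov(a,180,12,110),T(33,190)),('top',cov(a,180,12,-110),T(378,45)),
    ('scene',[-90,110,24],S(610,333)),('scene',[90,110,0],S(362,505)),('scene',cov(a,180,12,-110),S(62,60)),
    ('scene',cov(a,180,12,110),S(320,310)),('scene',flap(f,60,95),S(548,283)),('scene',flap(f,60,-95),S(335,82))]
res=lambda p:np.concatenate([proj(n,w(p,L))[0]-q for n,L,q in pts(p)])
r=least_squares(res,[520,50,.35,1.7,1.57],loss='soft_l1'); p=r.x
print(p.round(3)); print(res(p).reshape(-1,2).round(1).tolist()); np.save('p.npy',p)
cv2.imwrite("pics/ft.png",draw(p,'top',cv2.imread('pics/top0.png'),(220,400,170,340),3.5))
cv2.imwrite("pics/fs.png",draw(p,'scene',cv2.imread('pics/scene0.png'),(270,430,200,310),5))
E
```

```text
[4.90941e+02 5.77860e+01 4.20000e-01 1.70000e+00 1.43800e+00]
[[-2.4, 2.6], [0.4, 0.9], [0.4, -0.6], [-1.6, 0.9], [-1.4, 0.5], [-0.4, -0.8], [-0.7, 1.2], [-0.9, -0.9], [-2.0, -0.8], [-0.4, -1.1], [-0.4, -0.3]]
```

View pics/ft.png

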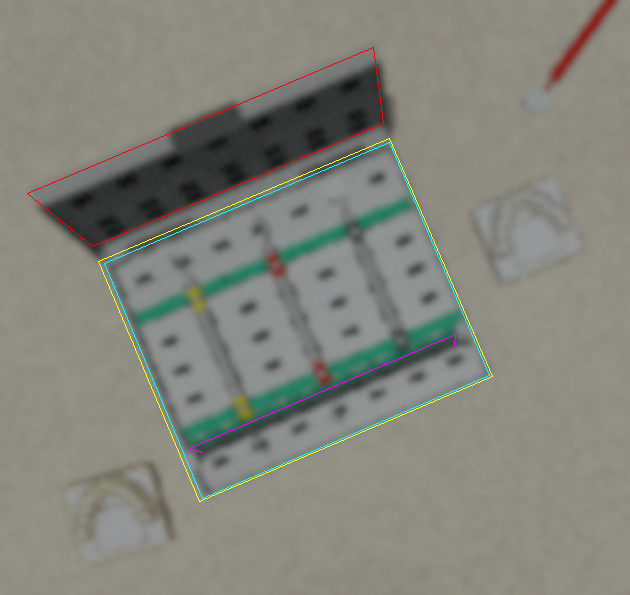

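View pics/fs.png

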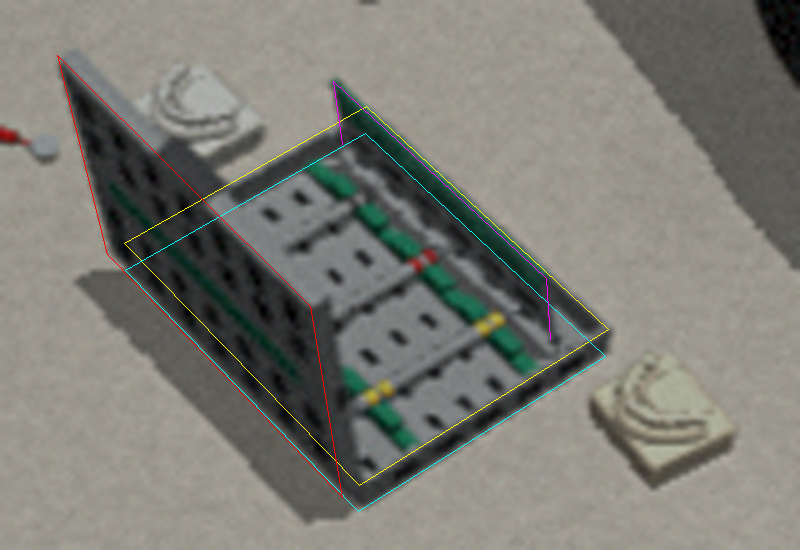

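The fit lands within about 1–2 px (roughly 4 mm). I'll refine it with the depth data.

```bash
python3 - <<'E'
from h import *
p=np.load('p.npy')
def cloud(n,roi):
    d=np.load(f'pics/{n}0.npy'); c=C[n]; x0,x1,y0,y1=roi
    v,u=np.mgrid[y0:y1,x0:x1]; z=d[y0:y1,x0:x1].ravel()
    q=cv2.undistortPoints(np.c_[u.ravel(),v.ravel()].astype(float).reshape(-1,1,2),np.array(c['mtx']),np.array(c['distortion'])).reshape(-1,2)
    X=np.c_[q*z[:,None],z]; return ((X-np.array(c['t']))@np.array(c['R']))[z>0]
for n,roi in(('top',(220,400,170,340)),('scene',(270,430,200,310))):
    X=cloud(n,roi); c,s=np.cos(p[2]),np.sin(p[2]); L=X-[p[0],p[1],0]; L=np.c_[c*L[:,0]+s*L[:,1],-s*L[:,0]+c*L[:,1],L[:,2]]
    b=L[(abs(L[:,0])>130)|(abs(L[:,1])>200)]; b=b[abs(b[:,2])<15]; print(n,len(L),'bench z',np.median(b[:,2]).round(2),b[:,2].std().round(2))
    f=L[(abs(L[:,1])<85)&(L[:,0]>-85)&(L[:,0]<-30)&(L[:,2]>35)&(L[:,2]<95)]
    print('flap',len(f))
    for lo in range(35,95,10):
        g=f[(f[:,2]>=lo)&(f[:,2]<lo+10)]
        if len(g): print(lo,len(g),np.median(g[:,0]).round(1),g[:,2].max().round(1),np.polyfit(g[:,1],g[:,0],1).round(3) if len(g)>5 else '')
    f=L[(abs(L[:,1])<100)&(L[:,0]>70)&(L[:,0]<160)&(L[:,2]>40)]
    print('cover',len(f))
    for lo in range(40,240,20):
        g=f[(f[:,2]>=lo)&(f[:,2]<lo+20)]
        if len(g)>5: print(lo,len(g),np.median(g[:,0]).round(1),g[:,2].max().round(1),np.polyfit(g[:,1],g[:,0],1).round(3))
    # y extents cover & rim
    f=L[(L[:,0]>70)&(L[:,0]<160)&(L[:,2]>60)]; print('cover y',np.percentile(f[:,1],[0,1,99,100]).round(1))
    f=L[(L[:,2]>17)&(L[:,2]<28)&(abs(L[:,0])<110)&(abs(L[:,1])<130)];print('rim',np.percentile(f[:,0],[1,99]).round(1),np.percentile(f[:,1],[1,99]).round(1))
    for nm,yy in(('castL',(125,220)),('castR',(-220,-125))):
        f=L[(L[:,1]>yy[0])&(L[:,1]<yy[1])&(L[:,2]>15)&(L[:,0]>-150)&(L[:,0]<80)]
        if len(f):print(nm,len(f),f.min(0).round(),f.max(0).round())
E
```

```text
top 30468 bench z 0.5 2.33
flap 340
35 41 -59.3 45.0 [-5.0000e-03 -5.9292e+01]
45 48 -57.6 54.7 [-5.0000e-03 -5.7506e+01]
55 40 -55.8 64.5 [-6.000e-03 -5.578e+01]
65 45 -54.0 74.9 [-6.0000e-03 -5.4053e+01]
75 116 -50.6 85.0 [-6.0000e-03 -5.0414e+01]
85 50 -50.0 89.6 [-3.0000e-03 -5.0244e+01]
cover 1961
40 191 103.2 59.9 [-4.00000e-03  1.03255e+02]
60 189 106.2 79.9 [-3.00000e-03  1.06188e+02]
80 208 109.1 99.9 [-3.00000e-03  1.09087e+02]
100 225 112.1 119.7 [-3.0000e-03  1.1215e+02]
120 232 115.2 140.0 [-3.00000e-03  1.15128e+02]
140 229 117.9 159.9 [-2.00000e-03  1.17961e+02]
160 65 120.1 169.8 [-1.00000e-03  1.20028e+02]
180 92 123.3 200.0 [3.00000e-03 1.22954e+02]
200 530 120.5 211.6 [-7.0000e-03  1.2042e+02]
cover y [-112.1 -109.4  107.5  109.5]
rim [-90.4 100.1] [-111.2  108.1]
castL 635 [-108.  133.   15.] [-45. 203.  45.]
castR 622 [ -35. -206.   15.] [  23. -141.   45.]
scene 17539 bench z 0.1 3.62
flap 372
35 61 -58.3 44.8 [-4.0000e-03 -5.8328e+01]
45 65 -57.2 54.7 [-7.0000e-03 -5.7129e+01]
55 48 -53.8 65.0 [-7.0000e-03 -5.3887e+01]
65 78 -52.0 75.0 [ -0.    -52.035]
75 84 -51.4 84.6 [-5.0000e-03 -5.1678e+01]
85 36 -49.7 93.5 [  0.    -49.887]
cover 1492
40 134 103.1 60.0 [-3.00000e-03  1.03102e+02]
60 139 105.9 79.9 [-2.00000e-03  1.05978e+02]
80 136 108.8 99.9 [-4.00000e-03  1.08821e+02]
100 140 112.8 119.9 [-6.00000e-03  1.12884e+02]
120 159 115.3 139.9 [-3.00000e-03  1.15101e+02]
140 148 118.0 159.7 [-5.00000e-03  1.17949e+02]
160 160 120.8 179.9 [-5.00000e-03  1.20814e+02]
180 234 123.3 199.9 [ -0.    122.295]
200 242 119.5 211.0 [-5.00000e-03  1.19437e+02]
cover y [-111.5 -105.7  113.5  115.6]
rim [-93.8  99.9] [-109.7  113.8]
castL 405 [-109.  137.   15.] [-44. 210.  44.]
castR 272 [ -38. -204.   15.] [  20. -132.   48.]
```

```bash
cat >> h.py <<'E'
from scipy.spatial.transform import Rotation as Ro
P=[491,58.2,.424]
def now(tx=None):
    from cell import sensors
    s=sensors.state(); R=Ro.from_euler('xyz',s['tcp_rot']).as_matrix(); X=s['eef_pos']
    Z=Ro.from_euler('z',P[2]).as_matrix(); L=Z.T@(X-[P[0],P[1],0])
    print('t',round(s['t'],2),'world',X.round(1),'cass',L.round(1),'F',s['ft_force'].round(1),'op',round(s['opening'],2),'j',s['joints'].round(2))
    A=Z.T@R; print('tool axes in cass (cols)\n',A.round(3))
    for sg in(1,-1):
        D=np.array([[0,0,sg],[0,sg,0],[-1,0,0]],float)
        if np.linalg.det(D)<0: D[:,2]*=-1
        print('turn to',D[:,1],Ro.from_matrix(R.T@Z@D).as_rotvec().round(3))
    if tx is not None: print('shift tool', (R.T@(Z@(np.array(tx,float)-L))).round(1))
E
python3 -c "
from h import *
now([-85,-20,110])"
```

```text
t 0.1 world [ 221.2 -584.3  214.1] cass [-510.3 -474.6  214.1] F [-1.2 -0.3 -0.2] op 1.0 j [-1.31  0.49  1.56 -0.    1.09 -0.11]
tool axes in cass (cols)
 [[ 0.    -0.062 -0.998]
 [ 0.001 -0.998  0.062]
 [-1.    -0.001 -0.   ]]
turn to [0. 1. 0.] [3.079e+00 1.000e-03 0.000e+00]
turn to [ 0. -1.  0.] [-0.062 -0.     0.001]
shift tool [ 104.6 -480.1 -396.2]
```

>>> {"method": "servo_tool", "body": {"steps": "0 -15 -20 -0.062 0 0 0; 0 -26 -37 0 0 0 0; 0 -26 -37 0 0 0 0; 0 -26 -37 0 0 0 0; 0 -26 -37 0 0 0 0; 0 -26 -37 0 0 0 0; 0 -26 -37 0 0 0 0; 0 -26 -37 0 0 0 0"}}

```text
t: 0.9
eef_pos: [397.7, -283.6, 211.4]
tcp_rot: [-1.489, 1.566, 2.071]
ft_force: [0.6, -0.3, -0.6]
opening: 0.38
```

```bash
python3 -c "
from h import *
now([-100,-20,110])"
```

```text
t 0.9 world [ 397.7 -283.6  211.4] cass [-225.7 -273.1  211.4] F [ 0.6 -0.3 -0.6] op 0.38 j [-0.76  0.3   1.89  0.    0.96  0.4 ]
tool axes in cass (cols)
 [[-0.    -0.006 -1.   ]
 [ 0.005 -1.     0.006]
 [-1.    -0.005  0.   ]]
turn to [0. 1. 0.] [ 3.135e+00  7.000e-03 -1.000e-03]
turn to [ 0. -1.  0.] [-0.006  0.     0.005]
shift tool [ 102.5 -253.4 -124.2]
```

>>> {"method": "servo_tool", "body": {"steps": "0 -20 -40 0 0 0.005 0; 0 -30 -35 0 0 0 0; 0 -40 -20 0 0 0 0; 0 -40 -12 0 0 0 0; 0 -40 -5 0 0 0 0; 10 -40 0 0 0 0 0; 20 -20 0 0 0 0 0; 20 0 0 0 0 0 0"}}

```text
t: 1.7
eef_pos: [407.9, -13.3, 160.9]
tcp_rot: [2.531, 1.567, -0.187]
ft_force: [0.1, -0.8, -0.7]
opening: 0.005
```

```bash
python3 -c "
from h import *
now([-88,-20,68])"
```

```text
t 1.7 world [407.9 -13.3 160.9] cass [-105.2  -31.   160.9] F [ 0.1 -0.8 -0.7] op 0.0 j [-0.19  0.26  2.13  0.    0.75  0.95]
tool axes in cass (cols)
 [[ 0.003 -0.    -1.   ]
 [-0.002 -1.     0.   ]
 [-1.     0.002 -0.003]]
turn to [0. 1. 0.] [ 3.141e+00 -3.000e-03  5.000e-03]
turn to [ 0. -1.  0.] [-0.    -0.003 -0.002]
shift tool [ 92.9 -11.2 -16.9]
```

>>> {"method": "servo_tool", "body": {"steps": "10 -11 -17 0 0 0 0; 18 0 0 0 0 0 0; 18 0 0 0 0 0 0; 18 0 0 0 0 0 0; 16 0 0 0 0 0 0; 10 0 0 0 0 0 0; 5 0 0 0 0 0 0; 0 0 0 0 0 0 0"}}

```text
t: 2.5
eef_pos: [417.6, 6.0, 60.0]
tcp_rot: [-0.333, 1.57, -3.047]
ft_force: [0.5, 0.5, 0.7]
opening: 0.003
```

```bash
python3 -c "
from h import *
now([-64,-20,70])"
```

```text
t 2.5 world [417.6   6.   60. ] cass [-88.3 -17.4  60. ] F [0.5 0.5 0.7] op 0.0 j [-0.14  0.47  2.21 -0.    0.46  1.  ]
tool axes in cass (cols)
 [[-0.001  0.003 -1.   ]
 [ 0.    -1.    -0.003]
 [-1.    -0.     0.001]]
turn to [0. 1. 0.] [-3.139e+00 -0.000e+00  1.000e-03]
turn to [ 0. -1.  0.] [0.003 0.001 0.   ]
shift tool [-10.    2.7 -24.3]
```

>>> {"method": "servo_tool", "body": {"steps": "-8 3 0 0.003 0 0 0; -2 0 -4 0 0 0 0; 0 0 -8 0 0 0 0; 0 0 -8 0 0 0 0; 0 0 -5 0 0 0 0; 1 0 -5 0 0 0 0; 1 0 -5 0 0 0 0; 0 0 0 0 0 0 0"}}

```text
t: 3.3
eef_pos: [454.5, 18.8, 70.6]
tcp_rot: [2.438, 1.569, -0.28]
ft_force: [0.4, -0.3, 0.5]
opening: 0.007
```

```bash
python3 -c "
from h import *
now([-45,-20,63.7])"
```

```text
t 3.3 world [454.5  18.8  70.6] cass [-49.5 -20.9  70.6] F [ 0.4 -0.3  0.5] op 0.01 j [-0.1   0.48  2.11 -0.    0.54  1.04]
tool axes in cass (cols)
 [[ 0.001 -0.    -1.   ]
 [-0.001 -1.     0.   ]
 [-1.     0.001 -0.001]]
turn to [0. 1. 0.] [ 3.141e+00 -2.000e-03  2.000e-03]
turn to [ 0. -1.  0.] [-0.    -0.001 -0.001]
shift tool [ 6.9 -0.9 -4.5]
```

>>> {"method": "servo_tool", "body": {"steps": "2 0 -3 0 0 0 0; 3 0 -3 0 0 0 0; 3 0 -4 0 0 0 0; 3 0 -3 0 0 0 0; 4 0 -3 0 0 0 0; 4 0 -3 0 0 0 0; 4 0 -2 0 0 0 0; 0 0 0 0 0 0 0"}}

```text
t: 4.1
eef_pos: [475.8, 28.2, 45.3]
tcp_rot: [2.563, 1.568, -0.155]
ft_force: [-0.1, -0.1, 0.4]
opening: 0.003
```

```bash
python3 -c "
from h import *
now([-29,-20,52])
from cell import read_camera
p,d=read_camera('scene'); cv2.imwrite('pics/s1.png',cv2.resize(p[180:310,250:430],None,fx=4,fy=4,interpolation=2))
"
```

```text
t 4.1 world [475.8  28.2  45.3] cass [-26.2 -21.   45.3] F [-0.1 -0.1  0.4] op 0.0 j [-0.08  0.55  2.08 -0.    0.51  1.07]
tool axes in cass (cols)
 [[ 0.002 -0.    -1.   ]
 [-0.001 -1.     0.   ]
 [-1.     0.001 -0.002]]
turn to [0. 1. 0.] [ 3.141e+00 -2.000e-03  3.000e-03]
turn to [ 0. -1.  0.] [-0.    -0.002 -0.001]
shift tool [-6.7 -1.   2.8]
```

View pics/s1.png

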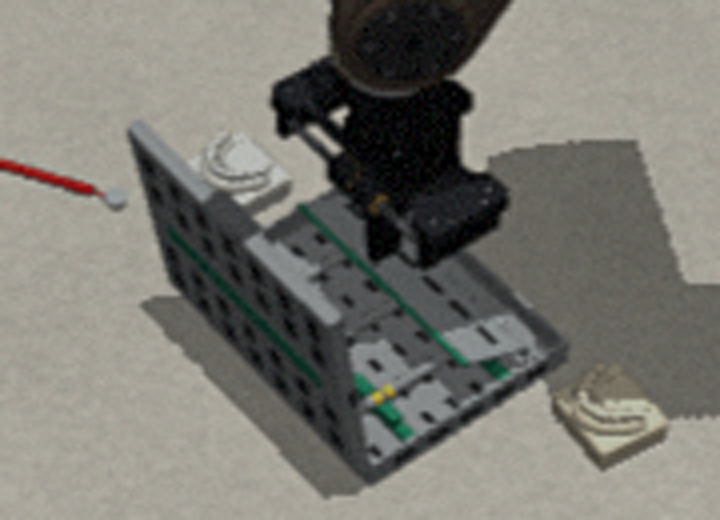

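The flap is going down ahead of the fingertips, with its edge running from about (300,205) to (465,360) in the crop. I'll continue down.

>>> {"method": "servo_tool", "body": {"steps": "2 0 -1 0 0 0 0; 3 0 -1 0 0 0 0; 3 0 0 0 0 0 0; 3 0 0 0 0 0 0; 2 0 0 0 0 0 0; 2 0 0 0 0 0 0; 2 0 0 0 0 0 0; 0 0 0 0 0 0 0"}}

```text
t: 4.95
eef_pos: [478.0, 28.9, 27.4]
tcp_rot: [2.593, 1.567, -0.126]
ft_force: [1.0, -0.1, 0.8]
opening: 0.007
```

```bash
python3 -c "
from h import *
now([-20,-20,24])"
```

```text
t 4.95 world [478.   28.9  27.4] cass [-23.9 -21.3  27.4] F [ 1.  -0.1  0.8] op 0.01 j [-0.08  0.59  2.08 -0.    0.47  1.07]
tool axes in cass (cols)
 [[ 0.003 -0.001 -1.   ]
 [-0.002 -1.     0.001]
 [-1.     0.002 -0.003]]
turn to [0. 1. 0.] [ 3.141e+00 -3.000e-03  5.000e-03]
turn to [ 0. -1.  0.] [-0.001 -0.003 -0.002]
shift tool [ 3.4 -1.3 -3.9]
```

>>> {"method": "servo_tool", "body": {"steps": "1 0 0 0 0 0 0; 1 0 0 0 0 0 0; 1 0 0 0 0 0 0; 1 0 0 0 0 0 0; 0 0 0 0 0 0 0; 0 0 0 0 0 0 0; 0 0 0 0 0 0 0; 0 0 0 0 0 0 0"}}

```text
t: 5.75
eef_pos: [477.8, 29.0, 24.3]
tcp_rot: [2.588, 1.566, -0.13]
ft_force: [0.4, -0.5, 2.8]
opening: 0.006
```

```bash
python3 -c "
from h import *
now([-20,-20,24])"
```

```text
t 5.75 world [477.8  29.   24.3] cass [-24.  -21.2  24.3] F [ 0.4 -0.5  2.8] op 0.01 j [-0.08  0.59  2.09 -0.    0.46  1.07]
tool axes in cass (cols)
 [[ 0.004 -0.001 -1.   ]
 [-0.002 -1.     0.001]
 [-1.     0.002 -0.004]]
turn to [0. 1. 0.] [ 3.141 -0.004  0.006]
turn to [ 0. -1.  0.] [-0.001 -0.004 -0.002]
shift tool [ 0.3 -1.2 -4. ]
```

>>> {"method": "servo_tool", "body": {"steps": "1 0 0 0 0 0 0; 1 0 0 0 0 0 0; 1 0 0 0 0 0 0; 1 0 0 0 0 0 0; 1 0 0 0 0 0 0; 0 0 0 0 0 0 0; 0 0 0 0 0 0 0; 0 0 0 0 0 0 0"}}

```text
t: 6.55
eef_pos: [477.8, 29.0, 24.4]
tcp_rot: [2.586, 1.563, -0.131]
ft_force: [-0.1, 0.3, 0.0]
opening: 0.003
```

```bash
python3 -c "
from h import *
now([-20,-20,24])"
```

```text
t 6.55 world [477.8  29.   24.4] cass [-24.1 -21.2  24.4] F [-0.1  0.3  0. ] op 0.0 j [-0.08  0.59  2.09 -0.    0.45  1.07]
tool axes in cass (cols)
 [[ 0.006 -0.    -1.   ]
 [-0.004 -1.     0.   ]
 [-1.     0.004 -0.006]]
turn to [0. 1. 0.] [ 3.141 -0.006  0.01 ]
turn to [ 0. -1.  0.] [-0.    -0.006 -0.004]
shift tool [ 0.4 -1.2 -4.1]
```

The tip held at z 24.4 under extra pushing, so the flap is at its stop. Next I lift and check.

>>> {"method": "servo_tool", "body": {"steps": "-10 0 0 0 -0.006 -0.004 0; -25 0 0 0 0 0 0; -35 0 0 0 0 0 0; -40 0 0 0 0 0 0; -40 0 0 0 0 0 0; -40 0 0 0 0 0 0; -30 0 0 0 0 0 0; 0 0 0 0 0 0 0"}}

```text
t: 7.35
eef_pos: [477.1, 28.8, 250.3]
tcp_rot: [-0.538, 1.564, 3.027]
ft_force: [-0.7, -0.4, -0.7]
opening: 0.008
```

```bash
python3 -c "
from h import *
now([160,0,240])
from cell import read_camera
p,d=read_camera('scene'); np.save('pics/s2.npy',d)
q=np.load('p.npy');q[:3]=P;q[3]=1.716;q[4]=0
cv2.imwrite('pics/s2.png',draw(q,'scene',p,(250,430,180,310),4))
c=C['scene'];c2=np.array
v,u=np.mgrid[180:310,250:430];z=d[180:310,250:430].ravel()
k=cv2.undistortPoints(np.c_[u.ravel(),v.ravel()].astype(float).reshape(-1,1,2),c2(c['mtx']),c2(c['distortion'])).reshape(-1,2)
X=(np.c_[k*z[:,None],z]-c2(c['t']))@c2(c['R'])-[P[0],P[1],0]
L=X@Ro.from_euler('z',P[2]).as_matrix()
for y in range(-100,110,20):
  g=L[(abs(L[:,1]-y)<10)&(L[:,0]>-58)&(L[:,0]<0)&(L[:,2]<60)]
  if len(g)>9: print(y,len(g),np.polyfit(g[:,0],g[:,2],1).round(3),np.median(g[:,2]).round(1))
"
```

```text
t 7.35 world [477.1  28.8 250.3] cass [-24.7 -21.1 250.3] F [-0.7 -0.4 -0.7] op 0.01 j [-0.08  0.24  1.85  0.    1.05  1.07]
tool axes in cass (cols)
 [[-0.006 -0.    -1.   ]
 [ 0.004 -1.     0.   ]
 [-1.    -0.004  0.006]]
turn to [0. 1. 0.] [ 3.141  0.006 -0.01 ]
turn to [ 0. -1.  0.] [-0.     0.006  0.004]
shift tool [   9.3  -21.1 -184.8]
-100 105 [-0.142 12.848] 17.4
-80 104 [-0.218 15.648] 23.1
-60 111 [-0.151 17.967] 23.9
-40 125 [-0.188 15.211] 22.4
-20 121 [-0.243 13.967] 23.4
0 119 [-0.151 18.05 ] 23.6
20 129 [-0.231 14.752] 23.5
40 125 [-0.219 15.246] 23.4
60 129 [-0.135 18.477] 23.5
80 153 [-0.185 13.397] 22.7
100 132 [-0.05 13.35] 17.0
```

View pics/s2.png

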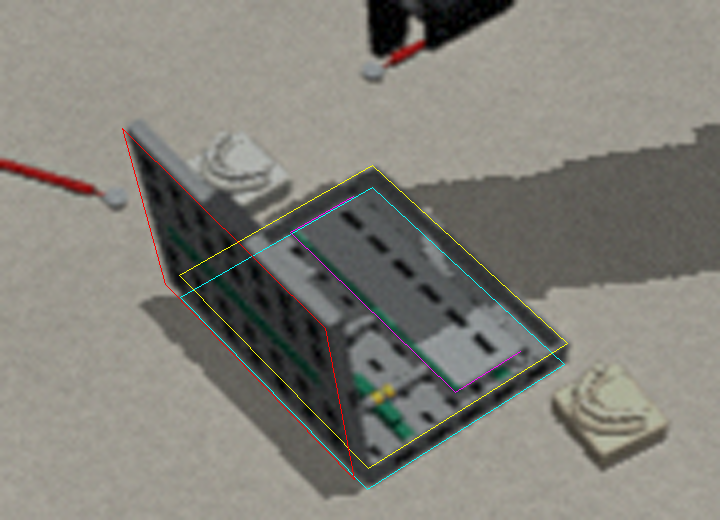

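The flap lies flat, matching the magenta outline with its edge at crop (295,235)–(455,388) and a surface height of about 23.5 mm. The cassette has not moved. Now I go over and behind the cover.

>>> {"method": "servo_tool", "body": {"steps": "0 -10 -20 0 0.006 0.004 0; 0 -10 -35 0 0 0 0; 0 0 -40 0 0 0 0; 0 0 -40 0 0 0 0; 0 0 -30 0 0 0 0; 0 0 -20 0 0 0 0; 0 0 -5 0 0 0 0; 0 0 0 0 0 0 0"}}

```text
t: 8.2
eef_pos: [643.3, 128.5, 233.0]
tcp_rot: [-0.333, 1.55, -3.052]
ft_force: [0.5, 0.8, -0.2]
opening: 0.007
```

```bash
python3 -c "
from h import *
now([160,0,198])"
```

```text
t 8.2 world [643.3 128.5 233. ] cass [167.8   1.4 233. ] F [ 0.5  0.8 -0.2] op 0.01 j [0.1  0.53 1.44 0.   1.19 1.24]
tool axes in cass (cols)
 [[-0.019 -0.002 -1.   ]
 [ 0.007 -1.     0.001]
 [-1.    -0.007  0.019]]
turn to [0. 1. 0.] [ 3.14   0.011 -0.031]
turn to [ 0. -1.  0.] [-0.002  0.019  0.007]
shift tool [35.1  1.7  7.1]
```

>>> {"method": "servo_tool", "body": {"steps": "6 0 0 0 0.019 0.007 0; 8 0 0 0 0 0 0; 8 0 0 0 0 0 0; 6 0 2 0 0 0 0; 4 0 2 0 0 0 0; 0 0 2 0 0 0 0; 0 0 2 0 0 0 0; 0 0 0 0 0 0 0"}}

```text
t: 9.0
eef_pos: [631.7, 123.0, 197.1]
tcp_rot: [-0.209, 1.565, -2.929]
ft_force: [0.6, -0.1, -0.5]
opening: -0.0
```

```bash
python3 -c "
from h import *
now([138,0,195])"
```

```text
t 9.0 world [631.7 123.  197.1] cass [154.9   1.2 197.1] F [ 0.6 -0.1 -0.5] op -0.0 j [ 0.09  0.54  1.53 -0.    1.08  1.24]
tool axes in cass (cols)
 [[-0.005 -0.003 -1.   ]
 [ 0.001 -1.     0.003]
 [-1.    -0.001  0.005]]
turn to [0. 1. 0.] [ 3.139e+00  2.000e-03 -8.000e-03]
turn to [ 0. -1.  0.] [-0.003  0.005  0.001]
shift tool [ 2.2  1.2 16.9]
```

>>> {"method": "servo_tool", "body": {"steps": "5 0 1 -0.003 0.005 0 0; 5 0 1 0 0 0 0; 3 0 2 0 0 0 0; 0 0 4 0 0 0 0; 0 0 4 0 0 0 0; 0 0 4 0 0 0 0; 0 0 5 0 0 0 0; 0 0 5 0 0 0 0"}}

```text
t: 9.8
eef_pos: [607.7, 112.0, 184.4]
tcp_rot: [-3.135, 1.566, 0.431]
ft_force: [2.5, 1.5, 2.0]
opening: 0.001
```

```bash
python3 -c "
from h import *
now([112,0,184])"
```

```text
t 9.8 world [607.7 112.  184.4] cass [128.5   1.  184.4] F [2.5 1.5 2. ] op 0.0 j [0.07 0.51 1.61 0.   1.01 1.22]
tool axes in cass (cols)
 [[ 0.005  0.001 -1.   ]
 [ 0.    -1.    -0.001]
 [-1.    -0.    -0.005]]
turn to [0. 1. 0.] [-3.141 -0.    -0.008]
turn to [ 0. -1.  0.] [ 0.001 -0.005  0.   ]
shift tool [ 0.3  1.  16.5]
```

Contact: about 2.9 N horizontally. I continue along the arc.

>>> {"method": "servo_tool", "body": {"steps": "0 0 5 0 -0.005 0 0; 0 0 5 0 0 0 0; 0 0 5 0 0 0 0; 0 0 5 0 0 0 0; 0 0 5 0 0 0 0; 0 0 5 0 0 0 0; 0 0 5 0 0 0 0; 0 0 5 0 0 0 0"}}

```text
t: 10.6
eef_pos: [568.4, 94.1, 185.0]
tcp_rot: [2.759, 1.569, 0.042]
ft_force: [2.3, 1.0, -1.6]
opening: 0.003
```

```bash
python3 -c "
from h import *
now([53,0,177])"
```

```text
t 10.6 world [568.4  94.1 185. ] cass [ 85.3   0.9 185. ] F [ 2.3  1.  -1.6] op 0.0 j [ 0.05  0.45  1.72 -0.    0.97  1.2 ]
tool axes in cass (cols)
 [[ 0.001  0.    -1.   ]
 [-0.001 -1.    -0.   ]
 [-1.     0.001 -0.001]]
turn to [0. 1. 0.] [-3.141e+00  1.000e-03 -2.000e-03]
turn to [ 0. -1.  0.] [ 0.    -0.001 -0.001]
shift tool [ 7.9  0.9 32.3]
```

>>> {"method": "servo_tool", "body": {"steps": "0.5 0 5 0 0 0 0; 0.8 0 5 0 0 0 0; 1 0 5 0 0 0 0; 1.2 0 5 0 0 0 0; 1.5 0 5 0 0 0 0; 1.7 0 5 0 0 0 0; 2 0 5 0 0 0 0; 2 0 5 0 0 0 0"}}

```text
t: 11.4
eef_pos: [528.3, 76.0, 173.6]
tcp_rot: [2.467, 1.57, -0.25]
ft_force: [1.8, 0.8, 2.3]
opening: 0.006
```

```bash
python3 -c "
from h import *
now([23.7,0,165])"
```

```text
t 11.4 world [528.3  76.  173.6] cass [ 41.3   0.8 173.6] F [1.8 0.8 2.3] op 0.01 j [ 0.02  0.41  1.83 -0.    0.9   1.17]
tool axes in cass (cols)
 [[ 0.001  0.001 -1.   ]
 [-0.001 -1.    -0.001]
 [-1.     0.001 -0.001]]
turn to [0. 1. 0.] [-3.141e+00  1.000e-03 -1.000e-03]
turn to [ 0. -1.  0.] [ 0.001 -0.001 -0.001]
shift tool [ 8.6  0.8 17.6]
```

>>> {"method": "servo_tool", "body": {"steps": "2 0 5 0 0 0 0; 2.3 0 5 0 0 0 0; 2.6 0 5 0 0 0 0; 3 0 5 0 0 0 0; 3.2 0 4.5 0 0 0 0; 3.5 0 4.5 0 0 0 0; 3.8 0 4.5 0 0 0 0; 4 0 4 0 0 0 0"}}

```text
t: 12.2
eef_pos: [490.3, 58.9, 147.0]
tcp_rot: [0.4, 1.57, -2.317]
ft_force: [0.8, 0.4, 3.3]
opening: 0.002
```

```bash
python3 -c "
from h import *
now([-25,0,124])
from cell import read_camera
p,d=read_camera('scene')
cv2.imwrite('pics/s3.png',cv2.resize(p[180:310,250:430],None,fx=4,fy=4,interpolation=2))"
```

```text
t 12.2 world [490.3  58.9 147. ] cass [ -0.3   1.  147. ] F [0.8 0.4 3.3] op 0.0 j [-0.01  0.4   1.95 -0.    0.79  1.13]
tool axes in cass (cols)
 [[-0.001  0.001 -1.   ]
 [-0.    -1.    -0.001]
 [-1.     0.     0.001]]
turn to [0. 1. 0.] [-3.141e+00  0.000e+00  1.000e-03]
turn to [ 0. -1.  0.] [ 0.001  0.001 -0.   ]
shift tool [23.   0.9 24.7]
```

View pics/s3.png

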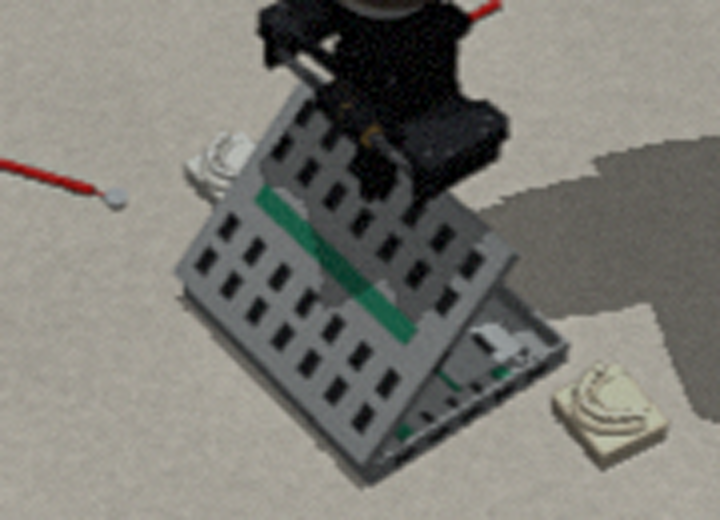

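The cover is half-closed with the fingertip on its outer face. The cassette corner is still at (368,485) and the flap is still down.

>>> {"method": "servo_tool", "body": {"steps": "4 0 4.4 0 0 0 0; 4.2 0 4.2 0 0 0 0; 4.4 0 4 0 0 0 0; 4.5 0 3.8 0 0 0 0; 4.6 0 3.6 0 0 0 0; 4.8 0 3.3 0 0 0 0; 5 0 3 0 0 0 0; 5 0 2.8 0 0 0 0"}}

```text
t: 13.05
eef_pos: [460.4, 45.7, 106.7]
tcp_rot: [-0.163, 1.568, -2.88]
ft_force: [-0.8, -1.0, 2.2]
opening: 0.008
```

```bash
python3 -c "
from h import *
now([-42.7,0,97.4])"
```

```text
t 13.05 world [460.4  45.7 106.7] cass [-33.1   1.2 106.7] F [-0.8 -1.   2.2] op 0.01 j [-0.04  0.43  2.06 -0.    0.66  1.1 ]
tool axes in cass (cols)
 [[-0.003  0.001 -1.   ]
 [ 0.    -1.    -0.001]
 [-1.    -0.     0.003]]
turn to [0. 1. 0.] [-3.141e+00 -1.000e-03  4.000e-03]
turn to [ 0. -1.  0.] [0.001 0.003 0.   ]
shift tool [9.3 1.2 9.6]
```

>>> {"method": "servo_tool", "body": {"steps": "5 0 2.8 0 0.003 0 0; 5 0 2.6 0 0 0 0; 5 0 2.4 0 0 0 0; 4.5 0 2.2 0 0 0 0; 4.5 0 2 0 0 0 0; 4 0 1.5 0 0 0 0; 4 0 1.3 0 0 0 0; 3 0 1 0 0 0 0"}}

```text
t: 13.85
eef_pos: [444.7, 38.6, 68.2]
tcp_rot: [-2.259, 1.57, 1.307]
ft_force: [0.8, -0.8, 1.7]
opening: 0.004
```

```bash
python3 -c "
from h import *
now([-60,0,36])"
```

```text
t 13.85 world [444.7  38.6  68.2] cass [-50.3   1.2  68.2] F [ 0.8 -0.8  1.7] op 0.0 j [-0.06  0.48  2.13  0.    0.53  1.08]
tool axes in cass (cols)
 [[ 0.001  0.001 -1.   ]
 [ 0.001 -1.    -0.001]
 [-1.    -0.001 -0.001]]
turn to [0. 1. 0.] [-3.141e+00 -1.000e-03 -1.000e-03]
turn to [ 0. -1.  0.] [ 0.001 -0.001  0.001]
shift tool [32.2  1.2  9.8]
```

Now slow down for the last 30 mm.

>>> {"method": "servo_tool", "body": {"steps": "2.5 0 0.8 0 0 0 0; 2.5 0 0.6 0 0 0 0; 2 0 0.5 0 0 0 0; 2 0 0.4 0 0 0 0; 2 0 0.3 0 0 0 0; 2 0 0.3 0 0 0 0; 2 0 0.2 0 0 0 0; 1.5 0 0 0 0 0 0"}}

```text
t: 14.65
eef_pos: [441.2, 37.2, 50.1]
tcp_rot: [-1.178, 1.57, 2.389]
ft_force: [-1.4, -1.1, 1.5]
opening: 0.005
```

```bash
python3 -c "
from h import *
now([-60,0,36])"
```

```text
t 14.65 world [441.2  37.2  50.1] cass [-54.    1.3  50.1] F [-1.4 -1.1  1.5] op 0.01 j [-0.07  0.51  2.15  0.    0.47  1.08]
tool axes in cass (cols)
 [[-0.     0.001 -1.   ]
 [ 0.001 -1.    -0.001]
 [-1.    -0.001  0.   ]]
turn to [0. 1. 0.] [-3.141e+00 -1.000e-03  1.000e-03]
turn to [ 0. -1.  0.] [0.001 0.    0.001]
shift tool [14.1  1.3  6. ]
```

>>> {"method": "servo_tool", "body": {"steps": "1.2 0 0.2 0 0 0 0; 1.2 0 0.2 0 0 0 0; 1.2 0 0.2 0 0 0 0; 1.2 0 0.2 0 0 0 0; 1.2 0 0 0 0 0 0; 1 0 0 0 0 0 0; 1 0 0 0 0 0 0; 1 0 0 0 0 0 0"}}

```text
t: 15.45
eef_pos: [440.3, 36.8, 40.3]
tcp_rot: [-0.984, 1.569, 2.582]
ft_force: [-1.1, -0.5, 1.6]
opening: 0.006
```

```bash
python3 -c "
from h import *
now([-60,0,36])"
```

```text
t 15.45 world [440.3  36.8  40.3] cass [-55.    1.4  40.3] F [-1.1 -0.5  1.6] op 0.01 j [-0.07  0.53  2.16  0.    0.45  1.08]
tool axes in cass (cols)
 [[-0.001  0.001 -1.   ]
 [ 0.001 -1.    -0.001]
 [-1.    -0.001  0.001]]
turn to [0. 1. 0.] [-3.141e+00 -2.000e-03  1.000e-03]
turn to [ 0. -1.  0.] [0.001 0.001 0.001]
shift tool [4.3 1.4 5. ]
```

>>> {"method": "servo_tool", "body": {"steps": "0.8 0 0 0 0 0 0; 0.8 0 0 0 0 0 0; 0.8 0 0 0 0 0 0; 0.8 0 0 0 0 0 0; 0.8 0 0 0 0 0 0; 0.8 0 0 0 0 0 0; 0.8 0 0 0 0 0 0; 0.8 0 0 0 0 0 0"}}

```text
t: 16.25
eef_pos: [440.2, 36.9, 35.9]
tcp_rot: [-2.883, 1.57, 0.684]
ft_force: [-5.0, -1.2, 19.3]
opening: 0.004
```

```bash
python3 -c "
from h import *
now([-60,0,36])"
```

```text
t 16.25 world [440.2  36.9  35.9] cass [-55.1   1.5  35.9] F [-5.  -1.2 19.3] op 0.0 j [-0.07  0.54  2.17  0.    0.43  1.08]
tool axes in cass (cols)
 [[ 0.001  0.001 -1.   ]
 [ 0.    -1.    -0.001]
 [-1.    -0.    -0.001]]
turn to [0. 1. 0.] [-3.141e+00 -0.000e+00 -1.000e-03]
turn to [ 0. -1.  0.] [ 0.001 -0.001  0.   ]
shift tool [-0.1  1.4  4.9]
```

The cover is firmly on its stop: z is 35.9 and the force is 19 N. I hold a moment, then lift away.

>>> {"method": "servo_tool", "body": {"steps": "0 0 0 0 0 0 0; 0 0 0 0 0 0 0; -3 0 0 0 0 0 0; -10 0 0 0 0 0 0; -25 0 0 0 0 0 0; -40 0 0 0 0 0 0; -40 0 0 0 0 0 0; -40 0 0 0 0 0 0"}}

```text
t: 17.05
eef_pos: [438.3, 36.9, 198.0]
tcp_rot: [-0.586, 1.563, 2.981]
ft_force: [0.5, -0.0, -0.6]
opening: 0.007
```

>>> {"method": "servo_tool", "body": {"steps": "-20 20 0 0 0 0 0; 0 40 0 0 0 0 0; 0 40 0 0 0 0 0; 0 40 -5 0 0 0 0; 0 40 -10 0 0 0 0; 0 20 0 0 0 0 0; 0 0 0 0 0 0 0; 0 0 0 0 0 0 0"}}

```text
t: 17.85
eef_pos: [537.7, -145.0, 231.5]
tcp_rot: [2.531, 1.563, -0.183]
ft_force: [-0.6, 0.0, -0.1]
opening: 0.004
```

```bash
python3 -c "
from h import *
now()
from cell import read_camera
q=np.load('p.npy');q[:3]=P;q[3]=0;q[4]=0
c2=np.array
for n,roi in(('scene',(250,430,180,310)),('top',(220,400,170,340))):
  p,d=read_camera(n)
  cv2.imwrite('pics/f_%s.png'%n,draw(q,n,p,roi,3.5))
  c=C[n];x0,x1,y0,y1=roi
  v,u=np.mgrid[y0:y1,x0:x1];z=d[y0:y1,x0:x1].ravel()
  k=cv2.undistortPoints(np.c_[u.ravel(),v.ravel()].astype(float).reshape(-1,1,2),c2(c['mtx']),c2(c['distortion'])).reshape(-1,2)
  X=(np.c_[k*z[:,None],z]-c2(c['t']))@c2(c['R'])-[P[0],P[1],0]
  L=X@Ro.from_euler('z',P[2]).as_matrix()
  g=L[(abs(L[:,1])<100)&(abs(L[:,0])<80)&(L[:,2]<100)]
  A=np.c_[g[:,:2],np.ones(len(g))];print(n,len(g),np.linalg.lstsq(A,g[:,2],rcond=None)[0].round(4),np.median(g[:,2]))
"
```

```text
t 17.85 world [ 537.7 -145.   231.5] cass [ -41.  -204.5  231.5] F [-0.6  0.  -0.1] op 0.0 j [-0.38  0.37  1.71  0.    1.05  0.76]
tool axes in cass (cols)
 [[ 0.006  0.003 -1.   ]
 [-0.004 -1.    -0.003]
 [-1.     0.004 -0.006]]
turn to [0. 1. 0.] [-3.139  0.007 -0.01 ]
turn to [ 0. -1.  0.] [ 0.003 -0.006 -0.004]
scene 2970 [-1.70000e-03 -0.00000e+00  3.62918e+01] 36.25318006131194
top 5548 [-3.00000e-04 -2.50000e-03  3.65809e+01] 36.5705726755933
```

View pics/f_scene.png

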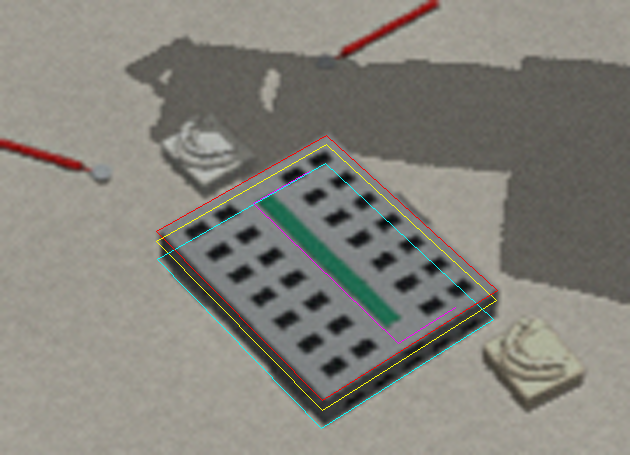

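View pics/f_top.png

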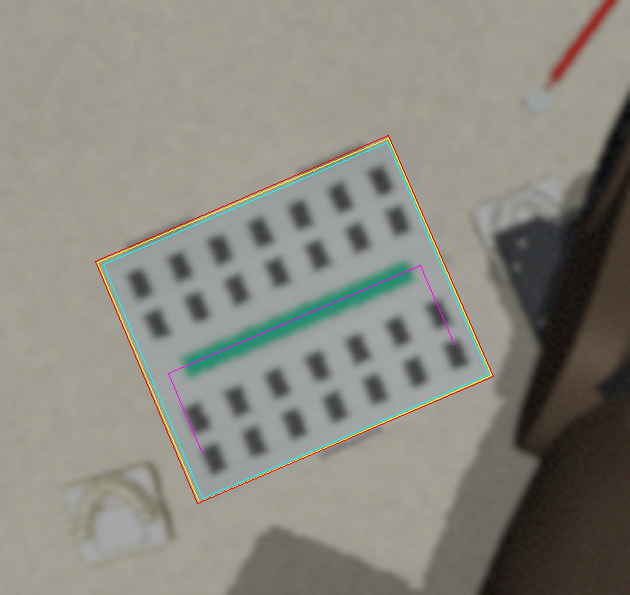

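Both views show the cover shut flat (tilt under 0.003, height about 36.4 mm). The cassette outline matches its original pose and the casts have not moved.

```bash
python3 -c "
from cell import order
print(order.job_done())"
```

```text
the job is handed in; nothing more can be done
None
```

I pushed the flap down flat with the shut fingers, then pushed the cover over and eased it onto its stop at under 10 mm/s. I handed the job in at about 18 s.

- **Flap:** the fingertip held at z 24.4 under extra pushing, and the depth image showed the flap's surface at about 23.5 mm, so it was flat before I touched the cover.
- **Cover:** the fingers met 19 N at z 35.9 when it reached the stop. In both views the shut cover is level within 0.003 at about 36.4 mm, close to the 36 mm expected.
- **Everything else:** the cassette matches its starting outline within the roughly 1–2 px fit error. I saw no movement of either cast. The fingers were well clear at hand-in, touching nothing.
- **Not checked:** the instruments cannot be seen now that the cover is shut. I did not compare the bowl, tub and spatula with the start, but the arm stayed well above them.

No final check failed. The only mismatch was the 1–2 px (about 4 mm) left over from fitting the cassette's pose in the two cameras.

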